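# Hold a shaft collar on the set-screw flat of a bench drive

### The arm

A 6-joint arm with a two-finger parallel gripper is mounted at the origin on a cart in front of the work surface, level with it; the furniture and walls round the work are solid. World frame = base frame: x ahead of the robot, y to its left, z up, the work surface at z = 0. Lengths are in mm, angles in degrees, forces in N, time in s.
With the tool pointing down it reaches from about 325 to 775 mm from the base axis. Payload 5.5 kg.
Tool frame: the origin (TCP) lies at the very end of the fingers, on their centre line; the grasp point (between the pads) lies 19 mm behind it; z points along the fingers, y is the line along which they close (so a half turn about z gives the same grasp; the last joint's range is limited). The gripper opens to 85 mm and grips with 20 to 120 N. Pads are 22 mm wide; open, the fingers measure 114 mm over their backs; the gripper's body (76 mm by 85 mm) begins 54 mm behind the grasp point. The pads swing forward as they close: fully open they stand 13 mm farther back than shut.
Start: joints at [-75.785, 5.22, 70.514, -0, 104.267, -3.249], TCP at [180.061, -572.359, 231.275] pointing down, gripper open.
Joint ranges: [-164.24, 164.24], [-49.07, 125.15], [9.68, 141.18], [-86.29, 266.29], [3.28, 154.24], [-151.56, 151.56]. Speed limits (degrees/s): [147.25, 147.25, 172.46, 180, 180, 180].

### API

Orientations are given as [roll, pitch, yaw] about the fixed x, y, z axes, in that order (R = Rz(yaw) Ry(pitch) Rx(roll)).
In Python, from station import ctrl gives the robot as it stands.
- The arm moves only by the tool send_path, called after "Request:" by a JSON object that holds its "name" and its "arguments", one argument or row to a line. Schema: {"type":"object","properties":{"plan":{"type":"array","items":{"type":"array","items":{"type":"number"},"minItems":6,"maxItems":6},"minItems":1,"maxItems":10},"jaw":{"type":"number"},"only":{"type":"string"},"quiet":{"type":"boolean"},"lines":{"type":"string"}},"required":["plan"],"additionalProperties":false}. plan is a list of rows, 1 to 10 of them, each of 6 numbers: dx, dy, dz in mm, then a rotation vector rx, ry, rz in degrees; each row shifts and turns the commanded pose from where the row before left it, along the tool's axes as they then stand; what a row does not reach is not made up. A row lasts 1/10 s, in which the tool goes at most 50 mm and 8.59 degrees, less where a joint would pass 70% of its speed; a pose out of reach is approached as far as the arm can. jaw is the opening from 0.0 (shut) to 1.0 (fully open), set as the call begins (left out keeps the last). The fingers move at their own pace and stop on an object; the grip force is fixed at half the most. Time passes only in rows, so rows that do not move let the fingers close. The tool returns the time, the measured TCP pose, the force, the opening and the grip force at its end. only (a regular expression) keeps the lines of the reply that match it, lines (a string "A,B") keeps lines A to B, and quiet returns only ok. Input that does not fit is refused with a message, and nothing moves.
- ctrl.get_state(): the state, without advancing time (a new reading comes with each control period).
- ctrl.grab_frame(name): name is "scene" or "top" or "wrist"; returns a dict with "color" (480x640x3 uint8, blue, green, red), "mtx" (3x3 intrinsics, pixels), "dist_coeffs" ([k1, k2, p1, p2, k3] as OpenCV has them; the pictures are not rectified), "eye" and "orientation" of the camera in the world. Camera axes: x right, y up, looking along -z (the intrinsics and any distortion apply to the point x, -y, -z); pixel columns grow to the right and rows downward; lengths in mm; the calibration is good to about 2 mm. A picture is of the moment at which its call begins. There is no depth.
- ctrl.hand_in(): hands the job in; it is judged then, once.
The state is a dict: "time_s": time; "q": joint angles; "joint_vel": joint speeds; "joint_torque": joint torques, N m; "tool_pos": TCP position; "tcp_rot": TCP orientation; "ft_force": force on the tool from outside, world axes, zero at the start; "moment": the same for the moment, N m; "gripper_width": opening from 0.0 (shut) to 1.0 (fully open); "finger_force": force on a finger pad.
Only numpy, scipy, OpenCV 4.12 (cv2) and the standard library are available. Lean on these libraries where they do the work, as an engineer would, in place of code of your own. Each camera call takes 0.05 s, during which the arm holds its last target. There are 200 camera calls.

### The job

Swing the red-knobbed keeper lever out of its red-marked place into the notch with the green mark, so that it no longer traps the collar. Then pinch the bare top of the shaft, feel for its flat and turn it until the flat faces the white index mark. Then take the collar by its rim, turn its brass set screw to the index mark too, raise it straight up the shaft so that it hangs about 10 mm clear of the hub with the screw on the flat, and finish while holding it there, ready for the screw to be tightened; leave the two vials and the brass fitting alone.

Things in the scene. Friction and masses are not known exactly. Their poses are not given: they have to be found in the camera images.
- drive: fixed blue block 150 x 225 x 26 mm: x -70 to +80, y -145 to +80 mm from its origin, which is on the bench (z 0) under the shaft's upright axis; z up; -x is the front with the white index mark. Upright shaft in a round hub (radius 18 mm, top z 50 mm). Lever pivot at x 0, y -70 mm; behind it (x 33 to 59, y -80 to -60 mm) a spring housing 52 mm high
- index (a point): middle of the white bar (30 x 4 mm) on the block's front, 48 mm from the shaft axis in the drive's -x direction, at z 27 mm
- hub_top (a point): on the shaft axis at the height of the hub's top (z 50 mm), where the collar rests at the start
- lever (a joint): keeper lever angle about its upright pivot, counterclockwise from above: 0 = knob over the red mark, its upper arm (z 75 to 82 mm) over the collar's edge; 1.30 (stop) = in the green-marked notch, arm clear. A spring detent holds it at both ends and snaps it home past the middle (0.65); about 3 N at the knob throw it
- lever_hinge (a point): point on the lever's upright pivot axis
- lever_knob (a point): on the axis of the lever's red upright round knob (16 mm diameter, z 44 to 81 mm), 60 mm from the pivot, at z 70 mm. From the pivot it lies toward the drive's -x at lever 0 and swings toward the drive's -y. Gripping fingers may keep their direction as it swings
- shaft (a joint): angle of the shaft about its upright axis (which is the drive's z axis), counterclockwise from above: 0 = flat faces the index mark; it turns with slight friction (0.03 N m), from -2.6 to 2.6, and stays where it is left
- shaft_flat (a point): middle of the flat near the top of the steel shaft, 8 mm from the axis, at z 92 mm; the point's -x points out of the flat. Shaft diameter 24 mm, top at z 105 mm, bare above the collar (z 72 mm); it is cut flat on one side there: 20 mm across flat and back, 24 mm over the round
- collar: loose dark steel ring round the shaft, outside 40 mm, bore 27 mm, 22 mm high, 90 g. Origin: middle of its underside (z 50 mm at rest on the hub). Its brass set screw points along its -x; the screw's nose stands 4 mm into the bore, at rest in a groove of the shaft: there the collar turns freely, but it rises only with the screw over the flat (within about 0.35 rad)
- collar_screw (a point): outer end of the brass set screw (9 mm thick), 28.5 mm from the collar's axis, 11 mm above its underside
- blue_vial: bystander: upright glass vial with blue cap, 23 x 74 mm, behind the drive; origin at its underside
- white_vial: bystander: upright glass vial with white cap, 23 x 74 mm, behind the drive; origin at its underside
- brass_fitting: bystander: brass fitting 16 x 34 x 14 mm lying left of the drive; origin at its underside

How it is judged (in metres and radians):
On the way, in this order (a step that is already met when the one before it is completed fails the run):
1. the lever is home in the green-marked notch (value of joint lever above 1.15 rad), for 0.2 s.
2. the shaft's flat faces the index mark, within 0.2 rad, the collar still down on the hub (value of joint shaft between -0.2 and 0.2 rad and z of collar in the frame of hub_top below 0.004 m), for 0.2 s.
At the end, for the whole second after the job is handed in: the lever is in the green-marked notch (above 1.15 rad); the shaft's flat faces the index mark within 0.25 rad; the fingers hold the collar (over 4 N) still and upright on the shaft, 6 to 15 mm clear of the hub, its set screw toward the index mark within 7 mm sideways (about 0.25 rad) (value of joint lever above 1.15 rad and value of joint shaft between -0.25 and 0.25 rad and x of collar_screw in the frame of drive below -0.02 m and y of collar_screw in the frame of drive between -0.007 and 0.007 m and z of collar in the frame of hub_top between 0.006 and 0.015 m and horizontal distance between collar and hub_top below 0.004 m and angle between collar's own z axis and vertical below 0.15 rad and contact force between the fingers and collar above 4 N and linear speed of collar below 0.02 m/s); the arm keeps its last pose, push and grip.
It fails at once if a bystander is disturbed (moved more than 25 mm) (distance of any of blue_vial, white_vial, brass_fitting from where it was at the start of the episode above 0.025 m).
It fails at once if a vial is tipped over (angle between any of blue_vial, white_vial's own z axis and vertical above 0.6 rad).
It also fails if it takes over 48 s, if anything falls off the work surface, if the arm or the gripper's body presses on something with over 40 N, if the wrist force passes 120 N, or if a joint passes its speed limit or range.

## Working session

There is one attempt and no reset: what is moved stays moved. The work goes in short steps, Python scripts to look and compute and a tool call to move; the robot and the scene stay as the last step left them, time stands still between calls to the robot, and variables do not carry over. Pictures are saved under pics/ and viewed, at most 10 in all, crops included, and the job is handed in when it is done.

```bash
ls; mkdir -p pics
```

Create h.py:
```python
from station import ctrl
import numpy as np, cv2
from scipy.spatial.transform import Rotation as R
def rot(o):
    o=np.array(o,float)
    if o.shape==(3,3): return o
    return R.from_euler('xyz',o,degrees=True).as_matrix()
def ray(f,uv):
    p=cv2.undistortPoints(np.array([[uv]],float),np.array(f['mtx']),np.array(f['dist_coeffs']))[0,0]
    d=rot(f['orientation'])@np.array([p[0],-p[1],-1]); return np.array(f['eye']),d/np.linalg.norm(d)
def plane(f,uv,z):
    e,d=ray(f,uv); return e+d*(z-e[2])/d[2]
def tri(*fu):
    A=0;b=0
    for f,uv in fu:
        e,d=ray(f,uv);P=np.eye(3)-np.outer(d,d);A=A+P;b=b+P@e
    return np.linalg.solve(A,b)
def proj(f,X):
    c=rot(f['orientation']).T@(np.array(X,float)-np.array(f['eye']));
    return cv2.projectPoints(np.array([[c[0],-c[1],-c[2]]]),np.zeros(3),np.zeros(3),np.array(f['mtx']),np.array(f['dist_coeffs']))[0][0,0]
```

Run:
```python
from h import *
import pickle
print(ctrl.get_state())
fs={n:ctrl.grab_frame(n) for n in("scene","top","wrist")}
pickle.dump(fs,open('f0.pkl','wb'))
for n,f in fs.items(): print(n,f['eye'],f['orientation'],f['mtx']); cv2.imwrite(f'pics/{n}0.png',f['color'])
```

```text
pics
station.py
{'time_s': 0.0, 'q': array([-7.57854302e+01,  5.26543902e+00,  7.05810496e+01,  2.04089584e-03,
        1.04267507e+02, -3.24999989e+00]), 'joint_vel': array([-0.07379424,  0.02705527, -0.05835535,  0.02585876,  0.05218028,
       -0.13070931]), 'joint_torque': array([-3.21160969e-04, -4.58728731e+01, -4.18031967e+01, -1.60367540e-04,
        1.15336533e-02,  2.16954263e-06]), 'tool_pos': array([ 179.99726567, -572.07202626,  230.1347001 ]), 'tcp_rot': array([-1.79886299e+02, -8.43851411e-03,  1.74650623e+01]), 'ft_force': array([ 0.21427883, -0.62258997, -0.10191885]), 'moment': array([ 0.00075063, -0.01502514, -0.02059205]), 'finger_force': 0.0, 'gripper_width': 1.0028443568598764}
scene [192.73185637 380.88773685 658.82944739] [  47.0846856     0.89042197 -146.20403342] [[541.90421827   0.         315.75676796]
 [  0.         541.90421827 236.37782668]
 [  0.           0.           1.        ]]
top [ 427.8122215   -96.33817995 1048.06084388] [  6.89596446   0.86020639 -88.88638418] [[621.67924321   0.         330.92415998]
 [  0.         621.67924321 240.63364536]
 [  0.           0.           1.        ]]
wrist [ 260.16406702 -546.67007847  372.17855725] [-18.90930777   0.1672472  -72.52459417] [[376.66577384   0.         322.65305184]
 [  0.         376.66577384 235.35083143]
 [  0.           0.           1.        ]]
```

View pics/top0.png

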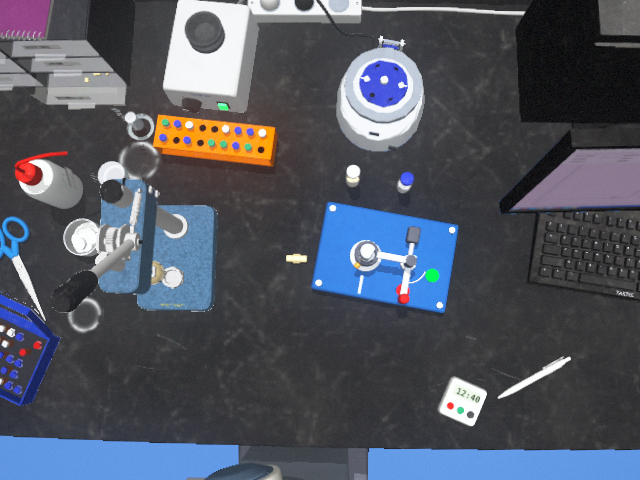

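View pics/scene0.png

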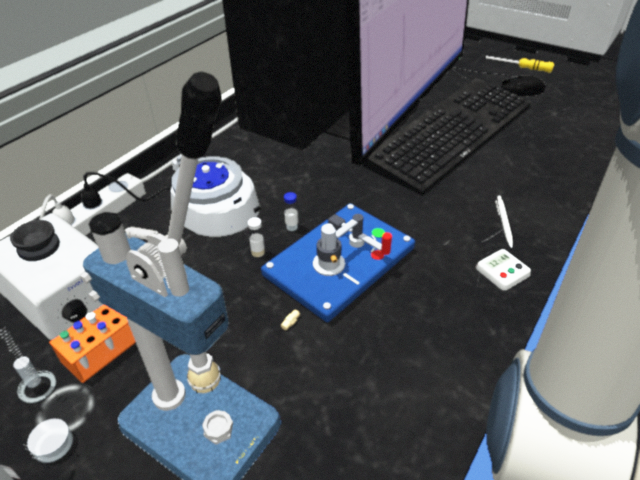

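The top view shows the drive: shaft near (367,252), knob (404,297), green mark (432,275) and index bar (361,284). Vials are at (353,175) and (405,182), the fitting at (296,258). The scene view shows the shaft top near (328,231) and the knob at (387,242). I'll enlarge both.

Run:
```python
from h import *
import pickle
fs=pickle.load(open('f0.pkl','rb'))
a=cv2.resize(fs['top']['color'][195:320,305:465],None,fx=5,fy=5,interpolation=cv2.INTER_CUBIC)[:600]
b=cv2.resize(fs['scene']['color'][195:320,260:420],None,fx=5,fy=5,interpolation=cv2.INTER_CUBIC)[:600]
cv2.imwrite('pics/tc.png',a);cv2.imwrite('pics/sc.png',b)
```

```text
(no output)
```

View pics/tc.png

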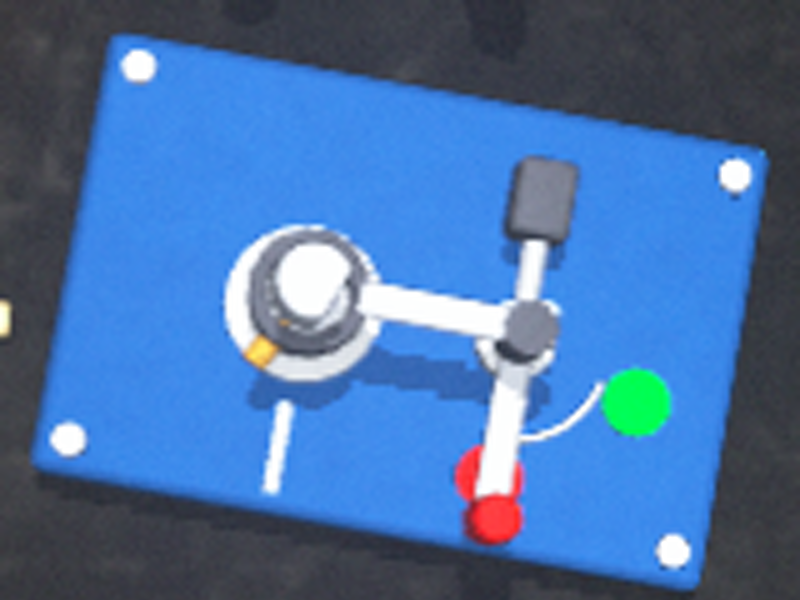

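View pics/sc.png

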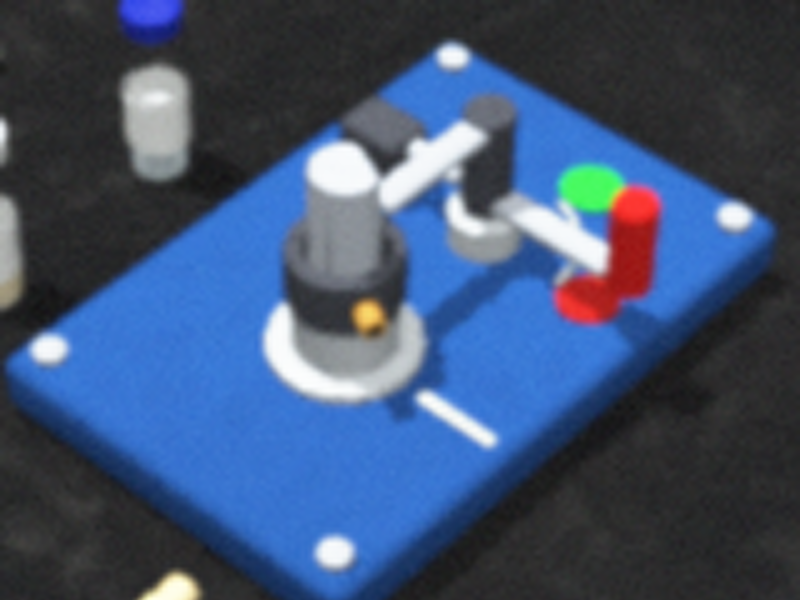

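Enlarged crops (crop px): bolts BL/BR/FR/FL are (138,66), (735,175), (673,551), (68,438) in top and (49,349), (452,56), (735,216), (334,552) in scene. Knob top is (495,517)/(636,203), shaft top (311,280)/(343,168), screw (261,350)/(368,317), index (278,446)/(457,419).

Run:
```python
from h import *
import pickle
fs=pickle.load(open('f0.pkl','rb'));T,S=fs['top'],fs['scene']
t=lambda u,v:((u+.5)/5-.5+305,(v+.5)/5-.5+195)
s=lambda u,v:((u+.5)/5-.5+260,(v+.5)/5-.5+195)
D=dict(BL=((138,66),(49,349)),BR=((735,175),(452,56)),FR=((673,551),(735,216)),FL=((68,438),(334,552)),knobtop=((495,517),(636,203)),shafttop=((311,280),(343,168)),screw=((261,350),(368,317)),index=((278,446),(457,419)))
P={}
for k,(a,b) in D.items():
    P[k]=tri((T,t(*a)),(S,s(*b))); print(k,P[k].round(1))
# drive frame: bolts assumed symmetric about block centre (5,-32.5)
c=np.mean([P[k] for k in('BL','BR','FR','FL')],0); 
v=(P['BL']-P['BR']+P['FL']-P['FR']); yaw=np.arctan2(v[1],v[0])-np.pi/2
w=(P['BL']-P['FL']+P['BR']-P['FR']); print('yaw',np.degrees(yaw),np.degrees(np.arctan2(w[1],w[0])))
M=R.from_euler('z',yaw).as_matrix(); o=c-M@[5,-32.5,0];print('origin',o)
for n,q in dict(shaft=[0,0,105],index=[-48,0,27],knob=[-60,-70,81],piv=[0,-70,80]).items(): print(n,(M@q+[o[0],o[1],0]).round(1))
```

```text
BL [604.9 -80.3  28.8]
BR [ 572.  -278.5   28.3]
FR [ 447.6 -257.9   27.9]
FL [481.1 -59.5  28.6]
knobtop [ 455.9 -194.6   79.1]
shafttop [ 526.7 -135.3  104.2]
screw [ 508.5 -121.5   61.3]
index [ 479.7 -128.5   25.4]
yaw -9.487508087100725 -9.453064792942655
origin [ 526.81523682 -136.17384502   28.39941484]
shaft [ 526.8 -136.2  105. ]
index [ 479.5 -128.3   27. ]
knob [ 456.1 -195.3   81. ]
piv [ 515.3 -205.2   80. ]
```
Great. Drive origin (526.8,-136), yaw -9.5°.

Add to h.py:
```python
Y=-9.47; O=np.array([526.8,-135.9,0]); M=R.from_euler('z',Y,degrees=True).as_matrix()
def st():
    s=ctrl.get_state(); p=M.T@(s['tool_pos']-O)
    print('t',round(s['time_s'],2),'drive',p.round(1),'rot',np.round(s['tcp_rot'],1),'F',np.round(s['ft_force'],1),'w',round(s['gripper_width'],3),'g',round(s['finger_force'],1)); return s,p
def to(x,y,z):
    s,p=st(); A=rot(s['tcp_rot']); d=A.T@(M@(np.array([x,y,z])-p)); print('tool delta',d.round(1),'norm',round(np.linalg.norm(d),1))
```

Request:
{"name": "send_path", "arguments": {
  "plan": [
    [38.9,-30.6,3,0,0,0],
    [38.9,-30.6,3,0,0,0],
    [38.9,-30.6,3,0,0,0],
    [38.9,-30.6,3,0,0,0],
    [38.9,-30.6,3,0,0,0],
    [38.9,-30.6,3,0,0,0],
    [38.9,-30.6,3,0,0,0],
    [38.9,-30.6,3,0,0,0],
    [38.9,-30.6,3,0,0,0],
    [38.9,-30.6,3,0,0,0]
  ],
  "jaw": 0
}}

```text
time_s: 1.15
tool_pos: [460.0, -161.8, 201.1]
tcp_rot: [180.0, -0.0, 17.5]
ft_force: [0.4, -0.3, -0.0]
gripper_width: 0.0
finger_force: 0.0
```

Request:
{"name": "send_path", "arguments": {
  "plan": [
    [0,0,0,0,0,6.75],
    [0,0,0,0,0,6.75],
    [0,0,0,0,0,6.75],
    [0,0,0,0,0,6.75],
    [0,0,0,0,0,0]
  ]
}}

```text
time_s: 1.65
tool_pos: [459.2, -163.6, 201.0]
tcp_rot: [-180.0, 0.0, -9.6]
ft_force: [-0.1, 0.6, 0.4]
gripper_width: 0.001
finger_force: 0.0
```

Run:
```python
from h import *
import pickle
to(-62,-38,52)
f=ctrl.grab_frame('wrist');pickle.dump(f,open('f1.pkl','wb'))
c=proj(f,M@[0,0,105]+O);print(c)
u,v=int(c[0]),int(c[1]);a=f['color'][max(v-75,0):v+75,max(u-100,0):u+100];print(max(u-100,0),max(v-75,0))
cv2.imwrite('pics/w1.png',cv2.resize(a,None,fx=4,fy=4,interpolation=cv2.INTER_CUBIC))
```

```text
t 1.65 drive [-62.1 -38.4 201. ] rot [-180.     0.    -9.6] F [-0.1  0.6  0.4] w 0.001 g 0.0
tool delta [  0.2  -0.4 149. ] norm 149.0
[261.61598983 143.45138346]
161 68
```

View pics/w1.png

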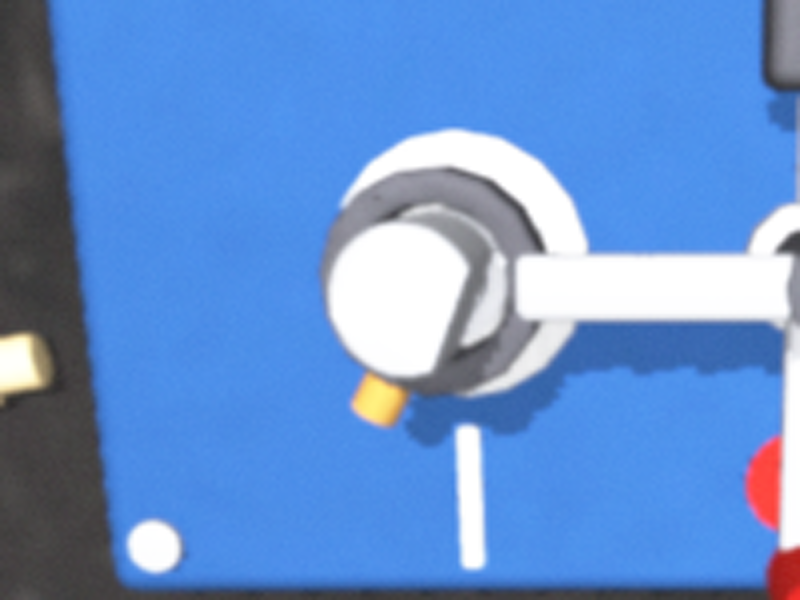

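The shaft's top flat edge runs from (468,268) to (436,376), so its normal points right and a little down: shaft ≈ +1.28 rad. The screw at (380,400) sits about 29° short of the index. Next I lower the closed fingers and push the lever.

Request:
{"name": "send_path", "arguments": {
  "plan": [
    [0,0,50,0,0,0],
    [0,0,50,0,0,0],
    [0,0,46,0,0,0],
    [0,0,3,0,0,0],
    [0,0,0,0,0,0]
  ]
}}

```text
time_s: 2.2
tool_pos: [458.8, -163.6, 52.2]
tcp_rot: [-180.0, 0.1, -9.4]
ft_force: [-0.3, 0.5, 0.5]
gripper_width: 0.002
finger_force: 0.0
```

Request:
{"name": "send_path", "arguments": {
  "plan": [
    [0,9,0,0,0,0],
    [0,12,0,0,0,0],
    [4,11.5,0,0,0,0],
    [5,10.5,0,0,0,0],
    [8,9,0,0,0,0],
    [9,7.5,0,0,0,0],
    [7,5,0,0,0,0],
    [0,0,0,0,0,0]
  ]
}}

```text
time_s: 3.0
tool_pos: [482.0, -233.8, 52.3]
tcp_rot: [180.0, -0.0, -9.6]
ft_force: [0.4, 0.6, -0.2]
gripper_width: -0.0
finger_force: 0.0
```

Run:
```python
from h import *
st()
f=ctrl.grab_frame('top')
cv2.imwrite('pics/t2.png',cv2.resize(f['color'][195:320,305:465],None,fx=4,fy=4,interpolation=cv2.INTER_CUBIC))
```

```text
t 3.0 drive [ -28.1 -104.    52.3] rot [180.   -0.   -9.6] F [ 0.4  0.6 -0.2] w -0.0 g 0.0
```

View pics/t2.png

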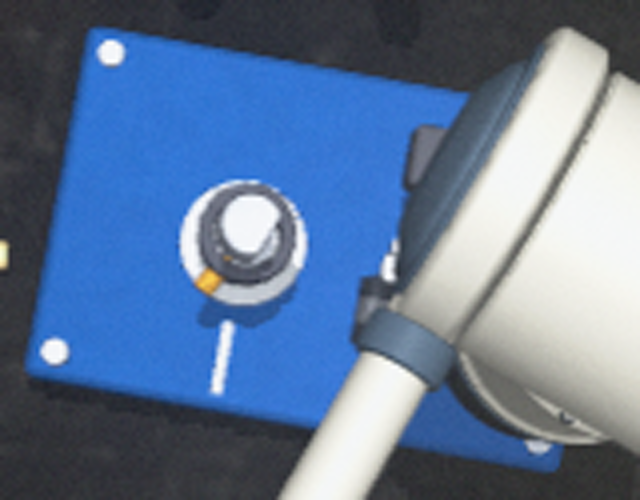

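The upper arm is off the collar and the force is nil, so the lever has snapped over. Now rise and line up over the shaft.

Request:
{"name": "send_path", "arguments": {
  "plan": [
    [0,0,-50,0,0,0],
    [0,0,-50,0,0,0],
    [0,0,-20,0,0,8.2],
    [0,0,0,0,0,8.2],
    [0,0,0,0,0,0]
  ],
  "jaw": 0.5
}}

```text
time_s: 3.55
tool_pos: [481.4, -232.6, 173.3]
tcp_rot: [180.0, -0.1, -26.0]
ft_force: [0.2, 0.0, -0.5]
gripper_width: 0.502
finger_force: 0.0
```

Run:
```python
from h import *
to(0,0,170);print(ctrl.get_state()['q'].round(1))
f=ctrl.grab_frame('wrist')
for a in [(-50,-56,82),(-16,-128,81)]: print(proj(f,M@a+O))
cv2.imwrite('pics/w2.png',f['color'])
```

```text
t 3.55 drive [ -28.8 -102.9  173.3] rot [ 1.8e+02 -1.0e-01 -2.6e+01] F [ 0.2  0.  -0.5] w 0.502 g 0.0
tool delta [  -1.6 -106.8    3.3] norm 106.9
[-29.4  -5.2  86.8   0.   98.3  86.5]
[267.29075681 286.68812423]
[355.79785375 211.70636833]
```

View pics/w2.png

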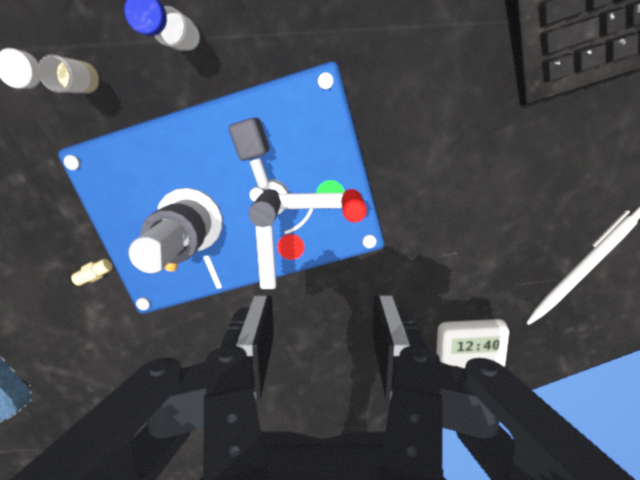

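The knob is at (354,207), over the green notch, as predicted for 1.30 rad. Joint 6 stands at 86°, so I use the half-turn grasp to keep room to turn.

Request:
{"name": "send_path", "arguments": {
  "plan": [
    [-0.5,-36,0,0,0,0],
    [-0.5,-36,0,0,0,0],
    [-0.6,-34.8,0,0,0,0],
    [0,0,0,0,0,-8.57],
    [0,0,0,0,0,-8.57],
    [0,0,0,0,0,-8.57],
    [0,0,0,0,0,-8.57],
    [0,0,0,0,0,-8.57],
    [0,0,0,0,0,-8.57],
    [0,0,0,0,0,-8.57]
  ]
}}

```text
time_s: 4.6
tool_pos: [525.8, -135.7, 170.7]
tcp_rot: [-179.9, 0.1, 34.7]
ft_force: [0.9, -0.3, -0.5]
gripper_width: 0.5
finger_force: 0.0
```

Request:
{"name": "send_path", "arguments": {
  "plan": [
    [0,0,0,0,0,-8.57],
    [0,0,0,0,0,-8.57],
    [0,0,0,0,0,-8.57],
    [0,0,0,0,0,-8.57],
    [0,0,0,0,0,-8.57],
    [0,0,0,0,0,-8.57],
    [0,0,0,0,0,-8.57],
    [0,0,0,0,0,-8.57],
    [0,0,0,0,0,-8.57],
    [0,0,0,0,0,-8.57]
  ]
}}

```text
time_s: 5.6
tool_pos: [525.8, -135.7, 170.7]
tcp_rot: [-179.9, -0.1, 120.4]
ft_force: [-0.0, -0.4, -0.1]
gripper_width: 0.497
finger_force: 0.0
```

Request:
{"name": "send_path", "arguments": {
  "plan": [
    [0,0,0,0,0,-8.57],
    [0,0,0,0,0,-8.57],
    [0,0,0,0,0,-8.57],
    [0,0,0,0,0,-8.57],
    [0,0,0,0,0,0]
  ]
}}

```text
time_s: 6.1
tool_pos: [525.9, -135.7, 170.9]
tcp_rot: [-180.0, -0.1, 154.3]
ft_force: [-0.5, 0.9, -0.6]
gripper_width: 0.5
finger_force: 0.0
```

Run:
```python
from h import *
to(0,0,80);print(ctrl.get_state()['q'].round(1))
```

```text
t 6.1 drive [ -1.    0.  170.9] rot [-1.800e+02 -1.000e-01  1.543e+02] F [-0.5  0.9 -0.6] w 0.5 g 0.0
tool delta [-1.1  0.3 90.9] norm 90.9
[-18.1  -3.6  85.6   0.   98.2 -82.4]
```

Request:
{"name": "send_path", "arguments": {
  "plan": [
    [-1,0.3,45,0,0,0],
    [0,0,40,0,0,0],
    [0,0,9,0,0,0],
    [0,0,0,0,0,0]
  ]
}}

```text
time_s: 6.5
tool_pos: [526.0, -135.7, 76.1]
tcp_rot: [-180.0, -0.3, 154.0]
ft_force: [-0.3, 0.8, -0.1]
gripper_width: 0.501
finger_force: 0.0
```

Request:
{"name": "send_path", "arguments": {
  "plan": [
    [0,0,0,0,0,0],
    [0,0,0,0,0,0],
    [0,0,0,0,0,0],
    [0,0,0,0,0,0],
    [0,0,0,0,0,0],
    [0,0,0,0,0,0]
  ],
  "jaw": 0
}}

```text
time_s: 7.1
tool_pos: [529.1, -135.7, 81.2]
tcp_rot: [179.9, 0.3, 154.1]
ft_force: [1.2, 4.6, 5.1]
gripper_width: 0.217
finger_force: 59.6
```

```bash
python3 -c "from h import *;st()"
```

```text
t 7.1 drive [ 2.3  0.6 81.2] rot [179.9   0.3 154.1] F [1.2 4.6 5.1] w 0.217 g 59.6
```

Request:
{"name": "send_path", "arguments": {
  "plan": [
    [0,0,-4,0,0,4],
    [0,0,0,0,0,8],
    [0,0,0,0,0,8],
    [0,0,0,0,0,8],
    [0,0,0,0,0,8],
    [0,0,0,0,0,8],
    [0,0,0,0,0,8],
    [0,0,0,0,0,8],
    [0,0,0,0,0,8],
    [0,0,0,0,0,5.6]
  ]
}}

```text
time_s: 8.1
tool_pos: [528.1, -138.3, 81.4]
tcp_rot: [179.9, 0.2, 80.1]
ft_force: [5.6, -7.5, -12.0]
gripper_width: 0.222
finger_force: 61.4
```

Request:
{"name": "send_path", "arguments": {
  "plan": [
    [0,0,0,0,0,0],
    [0,0,0,0,0,0],
    [0,0,0,0,0,0]
  ]
}}

```text
time_s: 8.4
tool_pos: [528.1, -138.3, 81.4]
tcp_rot: [179.9, 0.2, 80.4]
ft_force: [7.0, -6.4, -11.2]
gripper_width: 0.218
finger_force: 61.9
```

Run:
```python
from h import *
st();print(ctrl.get_state()['q'].round(1))
f=ctrl.grab_frame('scene')
cv2.imwrite('pics/s3.png',cv2.resize(f['color'][195:320,260:420],None,fx=4,fy=4,interpolation=cv2.INTER_CUBIC))
```

```text
t 8.4 drive [ 1.7 -2.1 81.4] rot [179.9   0.2  80.4] F [  7.   -6.4 -11.2] w 0.218 g 61.9
[-18.1  -1.9  93.   -0.2  88.8  -8.5]
```

Request:
{"name": "send_path", "arguments": {
  "plan": [
    [0,0,0,0,0,0],
    [0,0,0,0,0,0],
    [0,0,0,0,0,0]
  ],
  "jaw": 0.65
}}

```text
time_s: 8.75
tool_pos: [527.8, -136.5, 83.4]
tcp_rot: [179.9, 0.0, 80.4]
ft_force: [0.5, -0.2, 0.2]
gripper_width: 0.649
finger_force: 0.0
```

Request:
{"name": "send_path", "arguments": {
  "plan": [
    [0,0,-45,0,0,0],
    [0,0,-45,0,0,0],
    [0,0,0,0,0,-8],
    [0,0,0,0,0,-8],
    [0,0,0,0,0,-8],
    [0,0,0,0,0,-8],
    [0,0,0,0,0,-8],
    [0,0,0,0,0,-8],
    [0,0,0,0,0,-8],
    [0,0,0,0,0,-5]
  ]
}}

```text
time_s: 9.75
tool_pos: [527.6, -136.2, 173.1]
tcp_rot: [180.0, 0.1, 141.7]
ft_force: [-0.1, -0.1, 0.2]
gripper_width: 0.649
finger_force: 0.0
```

Run:
```python
from h import *
to(0,0,140);print(ctrl.get_state()['q'].round(1))
f=ctrl.grab_frame('wrist')
c=proj(f,M@[0,0,105]+O);print(c, proj(f,M@[-48,0,27]+O))
cv2.imwrite('pics/w3.png',f['color'])
f=ctrl.grab_frame('scene')
cv2.imwrite('pics/s3.png',cv2.resize(f['color'][195:320,260:420],None,fx=4,fy=4,interpolation=cv2.INTER_CUBIC))
```

```text
t 9.75 drive [  0.8  -0.2 173.1] rot [1.800e+02 1.000e-01 1.417e+02] F [-0.1 -0.1  0.2] w 0.649 g 0.0
tool delta [ 0.8 -0.3 33.1] norm 33.1
[-18.   -3.6  85.3  -0.   98.2 -69.8]
[320.83913109 252.77092815] [290.64416068 163.28952902]
```

View pics/w3.png

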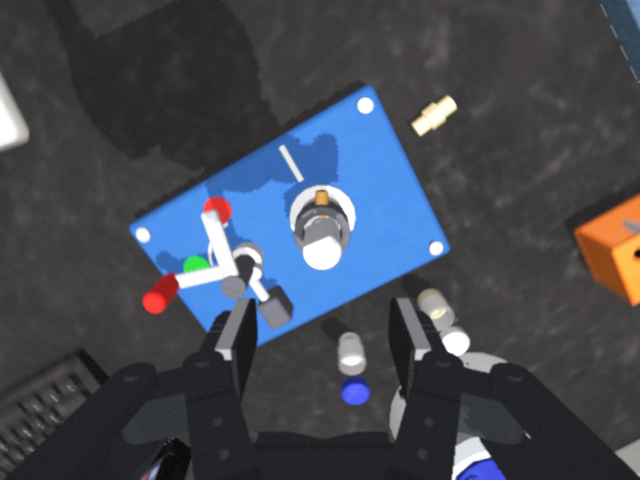

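The screw is at (322,198), the index bar runs (283,148)–(301,180), and the shaft's flat edge is about (303,245)–(335,232), facing the index. I check the angles numerically against projections.

Run:
```python
from h import *
f=ctrl.grab_frame('wrist')
img=f['color']
h=cv2.cvtColor(img,cv2.COLOR_BGR2HSV)[180:225,300:350]
m=(h[...,0]>10)&(h[...,0]<28)&(h[...,1]>130)&(h[...,2]>80)
v,u=np.nonzero(m);print('screw px',u.mean()+300,v.mean()+180,m.sum())
for a in range(-40,21,10):
    t=np.radians(180+a);print(a,proj(f,M@[25*np.cos(t),25*np.sin(t),62]+O).round(1))
for a in (-10,0,10):
    t=np.radians(180+a);n=np.array([np.cos(t),np.sin(t),0]);k=np.array([-n[1],n[0],0])
    print(a,[proj(f,M@(8*n+s*8.9*k+[0,0,105])+O).round(1) for s in(-1,1)])
c=img[205:285,270:376];cv2.imwrite('pics/c4.png',cv2.resize(c,None,fx=7,fy=7,interpolation=cv2.INTER_CUBIC))
```

```text
screw px 321.54605263157896 198.0986842105263 152
-40 [327.9 196.4]
-30 [321.6 195.7]
-20 [315.3 196.2]
-10 [309.1 197.7]
0 [303.4 200.2]
10 [298.2 203.7]
20 [293.7 207.9]
-10 [array([330.6, 236.3]), array([302.3, 245.5])]
0 [array([327.4, 234.9]), array([301.3, 248.7])]
10 [array([324. , 234.1]), array([300.8, 251.9])]
```

View pics/c4.png

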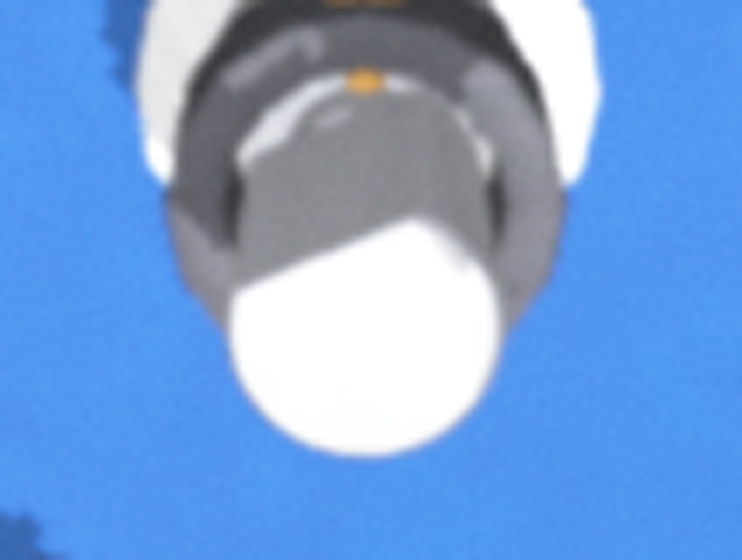

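Run:
```python
from h import *
f=ctrl.grab_frame('wrist')
g=f['color'].min(2).astype(float)
us=np.arange(306,327);vs=[]
for u in us:
    c=g[225:256,u]; i=np.nonzero(c>185)[0][0]; vs.append(225+i-(c[i]-185)/(c[i]-c[i-1]))
p=np.polyfit(us,vs,1);print(p,np.std(np.polyval(p,us)-vs))
P=[plane(f,(u,np.polyval(p,u)),105) for u in(306,326)]
d=M.T@(P[0]-P[1]);print('edge dir drive',d,'shaft deg',np.degrees(np.arctan2(d[1],d[0]))); print([(M.T@(q-O)).round(1) for q in P])
```

```text
[  0.41161804 106.94156312] 5.32552550849556
edge dir drive [-10.22986864  -7.7609747    0.        ] shaft deg -142.8139259872666
[array([-15.3,  -1.4, 105. ]), array([ -5.1,   6.3, 105. ])]
```

Run:
```python
from h import *
f=ctrl.grab_frame('wrist')
g=f['color'].min(2).astype(float)
us=np.arange(307,326);vs=[]
for u in us:
    v=255
    while g[v,u]>185: v-=1
    vs.append(v+(185-g[v,u])/(g[v+1,u]-g[v,u]))
p=np.polyfit(us,vs,1);print(p,np.std(np.polyval(p,us)-vs))
P=[plane(f,(u,np.polyval(p,u)),105) for u in(306,326)]
d=M.T@(P[0]-P[1]);print('edge dir drive',d,'edge angle from drive y, deg',np.degrees(np.arctan2(-d[0],d[1])), [(M.T@(q-O)).round(1) for q in P])
```

```text
[ -0.41400892 371.55820429] 0.09990089824084003
edge dir drive [-1.25233814e+00 -1.28859700e+01 -2.84217094e-14] edge angle from drive y, deg 174.44907498079124 [array([ -8.9,  -5.1, 105. ]), array([ -7.6,   7.7, 105. ])]
```

The shaft is about −0.10 rad, inside the window, and the screw about −30°. The gripper is already across the screw direction, so I descend and take the collar by its rim.

Request:
{"name": "send_path", "arguments": {
  "plan": [
    [0.8,-0.3,45,0,0,0],
    [0,0,45,0,0,0],
    [0,0,25,0,0,0],
    [0,0,0,0,0,0]
  ]
}}

```text
time_s: 10.4
tool_pos: [523.8, -135.0, 52.4]
tcp_rot: [-179.8, -0.5, 141.4]
ft_force: [0.5, 1.0, -0.1]
gripper_width: 0.653
finger_force: 0.0
```

```bash
python3 -c "from h import *;st()"
```

```text
t 10.4 drive [-3.1  0.4 52.4] rot [-179.8   -0.5  141.4] F [ 0.5  1.  -0.1] w 0.653 g 0.0
```

Request:
{"name": "send_path", "arguments": {
  "plan": [
    [0,0,0,0,0,0],
    [0,0,0,0,0,0],
    [0,0,0,0,0,0],
    [0,0,0,0,0,0],
    [0,0,0,0,0,0]
  ],
  "jaw": 0
}}

```text
time_s: 10.9
tool_pos: [527.5, -136.2, 58.9]
tcp_rot: [179.9, 0.2, 141.4]
ft_force: [0.7, -0.3, 3.3]
gripper_width: 0.441
finger_force: 60.6
```

```bash
python3 -c "from h import *;st()"
```

```text
t 10.9 drive [ 0.8 -0.2 58.9] rot [179.9   0.2 141.4] F [ 0.7 -0.3  3.3] w 0.441 g 60.6
```

Request:
{"name": "send_path", "arguments": {
  "plan": [
    [0,0,0,0,0,-5],
    [0,0,0,0,0,-6],
    [0,0,0,0,0,-6],
    [0,0,0,0,0,-6],
    [0,0,0,0,0,-5],
    [0,0,0,0,0,0],
    [0,0,0,0,0,0],
    [0,0,0,0,0,0]
  ]
}}

```text
time_s: 11.7
tool_pos: [527.6, -136.2, 58.9]
tcp_rot: [-180.0, 0.2, 169.3]
ft_force: [1.2, 0.3, 5.3]
gripper_width: 0.437
finger_force: 60.8
```

Run:
```python
from h import *
s,p=st();print(s['moment'])
for n in('scene','top'):
    f=ctrl.grab_frame(n);h=cv2.cvtColor(f['color'],cv2.COLOR_BGR2HSV)
    c=proj(f,M@[-26,0,61]+O);print(n,c)
    y0,x0=int(c[1])-10,int(c[0])-10;q=h[y0:y0+20,x0:x0+20];m=(q[...,0]>8)&(q[...,0]<28)&(q[...,1]>130)&(q[...,2]>80);v,u=np.nonzero(m);print(u.mean()+x0,v.mean()+y0,m.sum())
    if m.sum()>4: print('drive',(M.T@(plane(f,(u.mean()+x0,v.mean()+y0),61)-O)).round(1))
```

```text
t 11.7 drive [ 0.9 -0.1 58.9] rot [-180.     0.2  169.3] F [1.2 0.3 5.3] w 0.437 g 60.8
[ 0.16591416 -0.18439473  0.02083621]
scene [340.1863475  256.03539883]
338.51851851851853 255.40740740740742 27
drive [-23.2   0.7  61. ]
top [363.32841057 269.76685562]
nan nan 0<stdin>:6: RuntimeWarning: Mean of empty slice.
  ret = ret.dtype.type(ret / rcount)
```

The screw now sits at about −2° from the index. Lift gently.

Request:
{"name": "send_path", "arguments": {
  "plan": [
    [0,0,-2,0,0,0],
    [0,0,-2,0,0,0],
    [0,0,-2,0,0,0],
    [0,0,-2,0,0,0],
    [0,0,-1.5,0,0,0],
    [0,0,-1,0,0,0],
    [0,0,0,0,0,0],
    [0,0,0,0,0,0],
    [0,0,0,0,0,0],
    [0,0,0,0,0,0]
  ]
}}

```text
time_s: 12.8
tool_pos: [526.6, -135.9, 67.7]
tcp_rot: [-180.0, -0.0, 169.4]
ft_force: [0.1, 0.3, -1.2]
gripper_width: 0.441
finger_force: 60.2
```

Run:
```python
from h import *
s,p=st()
f=ctrl.grab_frame('scene');h=cv2.cvtColor(f['color'],cv2.COLOR_BGR2HSV)
c=proj(f,M@[-26,0,71.5]+O);print(c)
y0,x0=int(c[1])-10,int(c[0])-10;q=h[y0:y0+20,x0:x0+20];m=(q[...,0]>8)&(q[...,0]<28)&(q[...,1]>130)&(q[...,2]>80);v,u=np.nonzero(m);print(u.mean()+x0,v.mean()+y0,m.sum())
print('drive',(M.T@(plane(f,(u.mean()+x0,v.mean()+y0),71.5)-O)).round(1))
```

```text
t 12.8 drive [-0.2 -0.1 67.7] rot [-180.    -0.   169.4] F [ 0.1  0.3 -1.2] w 0.441 g 60.2
[340.2889828  251.22534359]
338.8 251.48 25
drive [-24.7   2.   71.5]
```

Request:
{"name": "send_path", "arguments": {
  "plan": [
    [0,0,-1.5,0,0,0],
    [0,0,0,0,0,0],
    [0,0,0,0,0,0],
    [0,0,0,0,0,0]
  ]
}}

```text
time_s: 13.25
tool_pos: [526.6, -136.0, 69.3]
tcp_rot: [-180.0, -0.0, 169.4]
ft_force: [0.7, 0.4, -1.6]
gripper_width: 0.438
finger_force: 60.2
```

Run:
```python
from h import *
st()
f=ctrl.grab_frame('scene')
cv2.imwrite('pics/s5.png',cv2.resize(f['color'][195:320,260:420],None,fx=4,fy=4,interpolation=cv2.INTER_CUBIC))
```

```text
t 13.25 drive [-0.1 -0.1 69.3] rot [-180.    -0.   169.4] F [ 0.7  0.4 -1.6] w 0.438 g 60.2
```

View pics/s5.png

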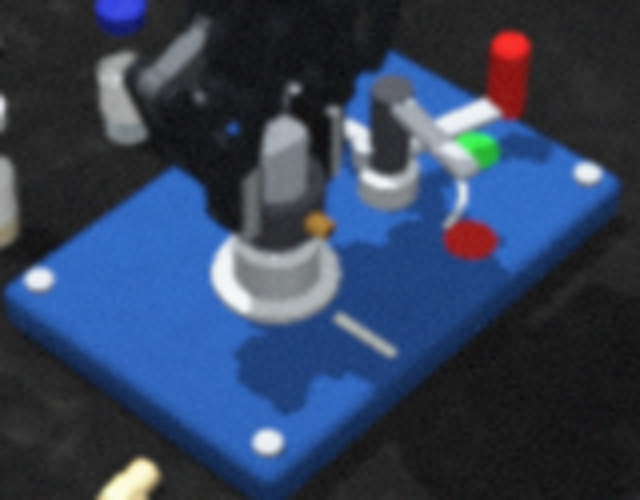

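The collar is held by the fingers, raised clear of the hub, with its screw at (318,224) pointing along the index bar. The knob (510,75) is in the green notch and the bystanders are undisturbed. Handing in.

```bash
python3 -c "from station import ctrl;print(ctrl.hand_in())"
```

```text
the job is handed in; nothing more can be done
None
```

The job was handed in at about 13 s; no verdict came back. By my measurements the lever is home in the green notch and the flat is about 0.1 rad off the index. The collar is held about 10 mm above the hub with its screw a few degrees off the index, and the vials and fitting were not touched.

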